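Drive home the spring pin of a tone arm bracket

ROBOT

A 6-joint arm with a two-finger parallel gripper is mounted at the origin on the work surface. World frame = base frame: x ahead of the robot, y to its left, z up, the work surface at z = 0. Lengths are in mm, angles in rad, forces in N, time in s.
With the tool pointing down it reaches from about 325 to 925 mm from the base axis. Payload 3.1 kg.
Tool frame: the origin (TCP) lies midway between the tips of the shut fingers; the grasp point (between the pads) lies 19 mm behind it; z points along the fingers, y is the line along which they close (so a half turn about z gives the same grasp; the last joint's range is limited). The gripper opens to 85 mm and grips with 20 to 120 N. Pads are 22 mm wide; open, the fingers measure 114 mm over their backs; the gripper's body (76 mm by 85 mm) begins 54 mm behind the grasp point. The pads swing forward as they close: fully open they stand 13 mm farther back than shut.
Start: joints at [-1.258, 0.217, 1.613, -0, 1.311, -0.112], TCP at [257.608, -569.454, 231.3] pointing down, gripper open.
Joint ranges: [-2.75, 2.75], [-0.78, 2.1], [0.31, 2.55], [-1.13, 4.27], [0.13, 2.63], [-2.58, 2.58]. Speed limits (rad/s): [2.79, 2.79, 3.14, 3.14, 3.14, 3.14].

INTERFACE

Orientations are given as a unit quaternion [x, y, z, w].
In Python, from station import robot, cams, order, spotter gives the robot as it stands.
- The arm moves only by the tool apply_moves, never from a script. Its argument "rows" is a list of rows, each an object of numbers: "gripper": the opening, from -1 (shut) to 1 (fully open); "dx", "dy", "dz": the shift along the world's x, y, z normalised to -1 to 1, where 1 is 0.04 m; "roll": the turn about the world's z normalised to -1 to 1, where 1 is 120 degrees. In form: [{"gripper": .., "dx": .., "dy": .., "dz": .., "roll": ..}, ...]. A call has 1 to 20 rows; each row shifts and turns the commanded pose from where the row before left it; what a row does not reach is not made up. A row lasts 1/8 s, in which the tool goes at most 62.5 mm and 10.7 degrees, less where a joint would pass 70% of its speed; a pose out of reach is approached as far as the arm can. A call with a number of a shift or a turn outside -1 to 1 is refused whole. A call with a gripper value outside its range is refused whole. The fingers move at their own pace and stop on an object; "squeeze" is the grip in N (left out, the last holds). Time passes only in rows, so rows that do not move let the fingers close. It gives the time, the measured TCP pose, the force, the opening and the grip force at its end, in the units of the state.
- robot.read_state(): the state, without advancing time (a new reading comes with each control period).
- cams.get_image(name): name is "side" or "top"; returns a dict with "image" (480x640x3 uint8, blue, green, red), "mtx" (3x3 intrinsics, pixels), "world_from_camera" (4x4, takes a point from camera to world coordinates). Camera axes: x right, y down, z forward; pixel columns grow to the right and rows downward; lengths in mm; the calibration is good to about 2 mm. A picture is of the moment at which its call begins. There is no depth.
- order.close_job(): hands the job in; it is judged then, once.
Trained networks look in the newest picture that a camera, given by its name, has taken for a name from the list of things; names that differ only in an ending like _2 or _b are one class to them, and where a whole thing is asked for, a point or a joint stands for the part that bears it (a point fixed in the world has none). Each returns a list of dicts, best first, with "p" (0 to 1); they miss things now and then, are a little off and sometimes report something else, mostly with a low value. They report only what shows in the picture. A call takes as long as a camera call. They do not tell look-alikes from the thing itself.
- spotter.outline_of(camera, label): "pixels" (480x640 bool, what is visible of it) and "position" ([column, row] in pixels, amid what is visible of it).
The state is a dict: "time_s": time; "qpos": joint angles; "dq": joint speeds; "joint_efforts": joint torques, N m; "tool_pos": TCP position; "ee_rot": TCP orientation; "wrist_force": force on the tool from outside, world axes, zero at the start; "torque": the same for the moment, N m; "grip_width": opening from 0.0 (shut) to 1.0 (fully open); "grip_force": force on a finger pad.
Only numpy, scipy, OpenCV 4.12 (cv2) and the standard library are available. Lean on these libraries where they do the work, as an engineer would, in place of code of your own. Each camera call takes 0.05 s, during which the arm holds its last target. There are 200 camera calls.

TASK

Take the brass mallet from its cork pad and drive the copper spring pin into the tone arm bracket: first start it with a light tap that sinks it by roughly a third of what stands out, lift the mallet clear of it, then knock it down flush with its boss with brisk blows. Touch the pin only with the mallet, do not knock the slender pivot stem beside it or push the other things about, and stand the mallet upright on its cork pad again when you are done.

Things in the scene. Friction and masses are not known exactly. Their poses are not given: they have to be found in the camera images.
- mallet: Brass-headed mallet, 0.5 kg, on the cork pad. Its head is an upright cylinder, 36 mm in diameter and 60 mm high, standing on its flat lower face, the striking face. Origin: centre of that face; z up the head's axis. The level wooden handle runs along the mallet's -x to 165 mm from that axis; at the start it points roughly towards the robot (within 0.6 rad of world -x).
- mallet_grip (a point): On the centre line of the mallet's flat-sided handle (22 mm wide, 22 mm high), 36 mm from the head's axis and 36 mm above the striking face. A good place to grip across the handle; the head may be held instead. The mallet's centre of mass lies about 8 mm from the head's axis, on the handle side.
- pad: Round cork pad fixed to the counter, 90 mm in diameter, 6 mm thick; origin at the centre of its underside, on the counter. The mallet starts on it and must end on it.
- bracket: Nickel tone arm bracket on a dark steel block fixed to the counter: 100 mm long (x from -38 to +62), 80 mm wide, 30 mm high. Two bosses rise on it: the pin's (24 mm diameter, top 42 mm above the counter) at the origin, and one 16 mm wide, 40 mm high, at x = +40 mm under the stem. Origin on the counter on the pin's axis; +x points away from the robot, within 0.8 rad of world +x.
- boss_top (a point): Centre of the top of the pin's boss, 42 mm above the counter: the pin is flush when its top is at this height.
- pin (a joint): How far the pin has been driven down, in m: 0 stands 18 mm out of its boss, 0.018 is flush (end of travel). It starts between 0 and 0.004. The pin is gripped by its hole: about 8 N moves it (plus about 15 N per m/s of speed), and it stays where it is left.
- pin_top (a point): Centre of the flat top of the copper spring pin, a plain upright copper rod 10 mm in diameter that starts 14 to 18 mm proud of its boss and slides only vertically.
- stem: Slender upright nickel pivot stem, 6 mm in diameter, pointed, on the bracket 40 mm from the pin along the bracket's +x (the side away from the robot). Origin at its foot, 40 mm above the counter; its tip is 80 mm above the counter. It does not move and must not be knocked.
- soundbox: Bystander: dark bakelite soundbox back, a round disc 58 mm in diameter with a hub, 22 mm high; origin at the centre of its underside.
- lid_stay: Bystander: mahogany lid stay, a flat bar 150 x 18 x 10 mm lying along its x; origin at the centre of its underside.
- needle_tin: Bystander: round needle tin, 52 mm in diameter, 22 mm high; origin at the centre of its underside.
- screwdriver: Bystander: screwdriver 170 mm long lying along its x.
- governor: Bystander: brass governor spool, 40 mm in diameter, 36 mm high; origin at the centre of its underside.
- oil_jar: Bystander: amber glass oil jar, 56 mm in diameter, 75 mm high; origin at the centre of its underside.
There are look-alikes about, which are no part of the job. What is shaped like the mallet but black is not meant. Several things look just like the pad: the one meant starts farthest to the robot's right.

How it is judged (in metres and radians):
On the way, in this order (a step that is already met when the one before it is completed fails the run):
1. the mallet is lifted off its pad, the pin untouched (height (world z) of mallet above 0.03 m and distance of pin_top from where it was at the start of the episode below 0.001 m), for 0.1 s.
2. the pin has been started: sunk by at least 2 mm and still at least 3 mm proud of its boss, with the mallet lifted at least 8 mm clear above it (distance of pin_top from where it was at the start of the episode above 0.002 m and z of pin_top in the frame of boss_top above 0.003 m and z of mallet in the frame of pin_top above 0.008 m), for 0.1 s.
3. a brisk blow: the mallet strikes the pin and it moves down at over 30 mm/s (contact force between mallet and pin above 2 N and velocity of joint pin above 0.03 m/s).
At the end, for the whole second after the job is handed in: The pin's top is within 2 mm of flush with its boss (joint over 0.016), and the mallet stands released and at rest on its striking face on the cork pad, upright within 0.08 rad, its head's axis within 30 mm of the pad's centre (value of joint pin above 0.016 m and horizontal distance between mallet and pad below 0.03 m and height (world z) of mallet between 0.003 and 0.01 m and angle between mallet's own z axis and vertical below 0.08 rad and linear speed of mallet below 0.02 m/s); the robot touches nothing.
It fails at once if the pin is touched by the gripper or arm (over 1 N) (contact force between any of the fingers, the arm and pin above 1 N).
It fails at once if the pivot stem is knocked (over 2 N) (contact force between stem and anything else above 2 N).
It fails at once if a bystander is pushed more than 20 mm (distance of any of soundbox, lid_stay, needle_tin, screwdriver, governor, oil_jar from where it was at the start of the episode above 0.02 m).
It also fails if it takes over 48 s, if anything falls off the work surface, if the arm or the gripper's body presses on something with over 40 N, if the wrist force passes 120 N, or if a joint passes its speed limit or range.

## Working session

There is one attempt and no reset: what is moved stays moved. The work goes in short steps, Python scripts to look and compute and a tool call to move; the robot and the scene stay as the last step left them, time stands still between calls to the robot, and variables do not carry over. Pictures are saved under pics/ and viewed, at most 10 in all, crops included, and the job is handed in when it is done.

Besides the shell and the picture viewer there is one more tool, called as name(argument=value, ...), one argument or row to a line, values as JSON. apply_moves: Moves the arm, as the interface text tells. Its arguments: {"type":"object","properties":{"rows":{"type":"array","items":{"type":"object","properties":{"gripper":{"type":"number"},"dx":{"type":"number"},"dy":{"type":"number"},"dz":{"type":"number"},"roll":{"type":"number"}}}},"squeeze":{"type":"number"}},"required":["rows"]}

```bash
mkdir -p pics; cat > h.py <<'E'
import numpy as np, cv2
from station import robot,cams,order,spotter
def shot(n,f=None):
    d=cams.get_image(n)
    if f: cv2.imwrite('pics/'+f,d['image'])
    return d
def ray(d,px,z):
    K=np.array(d['mtx']);T=np.array(d['world_from_camera'])
    v=T[:3,:3]@np.linalg.solve(K,[px[0],px[1],1.]);o=T[:3,3]
    return o+v*(z-o[2])/v[2]
def proj(d,P):
    K=np.array(d['mtx']);T=np.linalg.inv(np.array(d['world_from_camera']))
    c=T[:3,:3]@np.array(P,float)+T[:3,3];u=K@c;return u[:2]/u[2]
E
python3 - <<'E'
from h import *
t=shot('top','t0.png');s=shot('side','s0.png')
for d in(t,s):print(np.round(np.array(d['world_from_camera']),2).tolist(),np.array(d['mtx'])[0,0])
for c,d in(('top',t),('side',s)):
  for l,z in(('mallet',60),('pad',6),('bracket',30),('pin',58),('stem',60)):
    for r in spotter.outline_of(c,l):
      print(c,l,round(r['p'],2),np.round(r['position']),r['pixels'].sum(),np.round(ray(d,r['position'],z)))
E
```

```text
[[0.03, -0.99, 0.13, 419.68], [-1.0, -0.03, -0.0, 3.8], [0.01, -0.13, -0.99, 1274.21], [0.0, 0.0, 0.0, 1.0]] 542.2694680770716
[[-1.0, -0.06, 0.08, 508.74], [-0.09, 0.74, -0.67, 760.75], [-0.02, -0.67, -0.74, 906.49], [0.0, 0.0, 0.0, 1.0]] 513.073920374155
top mallet 0.87 [241. 287.] 983 [450. 186.  60.]
top mallet 0.74 [161. 310.] 1044 [394. 360.  60.]
top mallet 0.25 [423. 259.] 1548 [ 524. -218.   60.]
top pad 0.84 [242. 250.] 767 [539. 197.   6.]
top pad 0.67 [215. 204.] 1067 [646. 265.   6.]
top bracket 0.55 [423. 258.] 1605 [ 529. -223.   30.]
top pin 0.21 [244. 248.] 787 [537. 185.  58.]
top stem 0.56 [243. 251.] 802 [531. 186.  60.]
side mallet 0.98 [384. 324.] 1547 [450. 198.  60.]
side mallet 0.85 [416. 411.] 1900 [394. 371.  60.]
side pad 0.88 [281. 363.] 1486 [646. 268.   6.]
side pad 0.68 [342. 338.] 954 [531. 203.   6.]
side bracket 0.85 [356. 192.] 1164 [ 520. -211.   30.]
side stem 0.29 [333. 414.] 431 [534. 388.  60.]
side stem 0.28 [380. 325.] 1427 [458. 201.  60.]
```

View pics/t0.png

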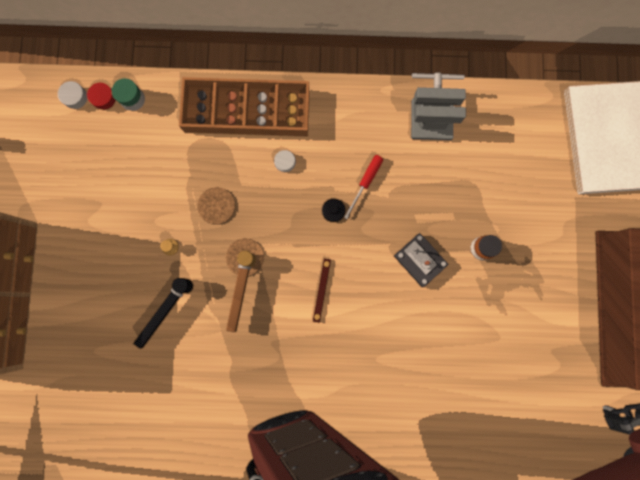

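View pics/s0.png

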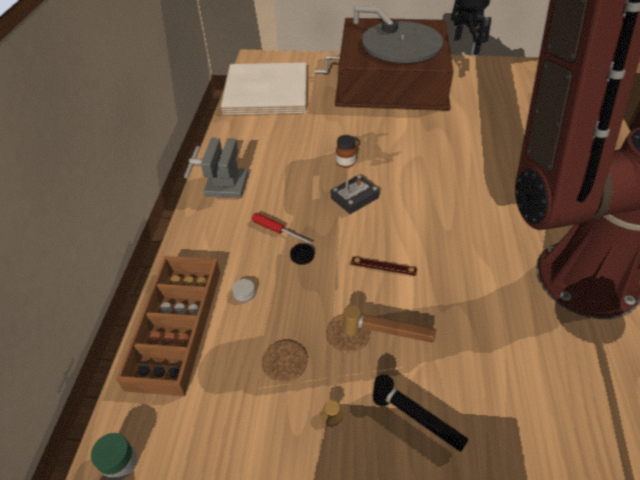

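The top view shows the brass mallet with its head at about (244,258) and its handle running down to (234,330). It stands on the pad at (243,250). The look-alikes are the black mallet at (181,287), which isn't wanted, and the free pad at (216,205), which lies further left. The bracket is at (422,260). I choose the brass mallet and the right-hand pad, and will check both in one close crop.

```bash
python3 - <<'E'
from h import *
t=shot('top');s=shot('side')
def crop(d,c,h=40,w=50):
    x,y=c;return cv2.resize(d['image'][y-h:y+h,x-w:x+w],(400,300),interpolation=cv2.INTER_CUBIC)
# each crop 4x(w=50) , 
a=[crop(t,(240,285),48,64),crop(t,(423,258),30,40),crop(s,(380,325),48,64),crop(s,(356,188),30,40)]
cv2.imwrite('pics/c1.png',np.vstack([np.hstack(a[:2]),np.hstack(a[2:])]))
E
```

```text
(no output)
```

View pics/c1.png

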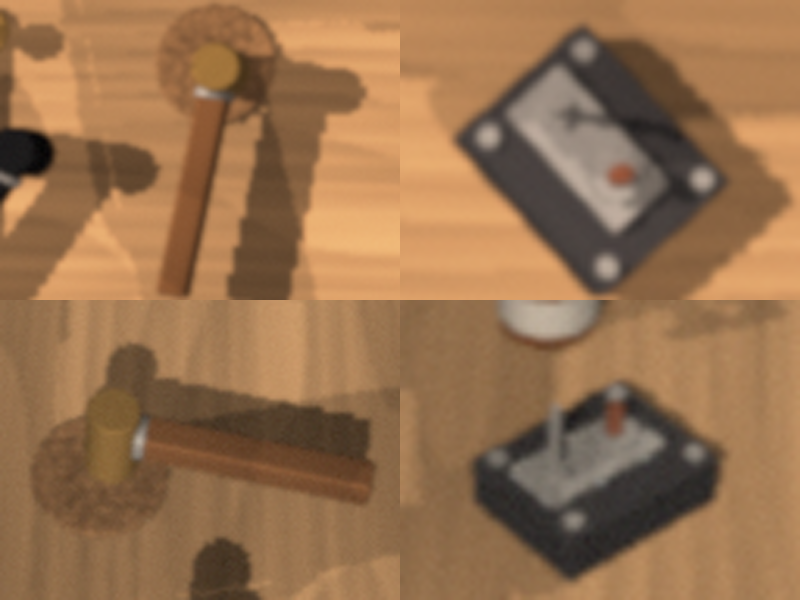

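The crops confirm the brass mallet stands on the right-hand cork pad. They also show the copper pin's top at about (427,262) in the top view, with the stem on the upper-left side of the bracket (its foot near (418,253)). Next I measure precisely.

```bash
python3 - <<'E'
from h import *
import scipy.optimize as so
t=shot('top');s=shot('side')
def blob(d,lo,hi,box):
    x0,y0,x1,y1=box;h=cv2.cvtColor(d['image'],cv2.COLOR_BGR2HSV)[y0:y1,x0:x1]
    m=cv2.inRange(h,lo,hi);n,l,st,c=cv2.connectedComponentsWithStats(m)
    k=1+np.argmax(st[1:,4]);ys,xs=np.nonzero(l==k);return st[k]+np.array([x0,y0,0,0,0]),c[k]+[x0,y0],np.c_[xs+x0,ys+y0]
print('pin hsv',cv2.cvtColor(t['image'],cv2.COLOR_BGR2HSV)[262,427],cv2.cvtColor(s['image'],cv2.COLOR_BGR2HSV)[181,359])
pt=blob(t,(0,90,60),(14,255,255),(416,250,438,272));ps=blob(s,(0,90,40),(14,255,255),(350,172,368,192))
print('pin',pt[0],pt[1],ps[0],ps[1])
for z in(52,56,58,60):print(z,ray(t,pt[1],z),ray(s,ps[1],z))
# mallet brass head top
bt=blob(t,(15,110,60),(30,255,200),(233,248,258,270));print('brass',bt[0],bt[1],[ray(t,bt[1],z) for z in(66,)])
# pad & bracket outlines
for c,d in(('top',t),('side',s)):
  for r in spotter.outline_of(c,'pad'):
    ys,xs=np.nonzero(r['pixels']);W=np.array([ray(d,p,6)[:2] for p in np.c_[xs,ys]])
    (cc,R)=cv2.minEnclosingCircle(W.astype(np.float32));print(c,'pad',cc,R)
  for l,z in(('bracket',30),('mallet',53)):
   for r in spotter.outline_of(c,l):
    if r['p']<.5: continue
    ys,xs=np.nonzero(r['pixels']);W=np.array([ray(d,p,z)[:2] for p in np.c_[xs,ys]],np.float32)
    print(c,l,cv2.minAreaRect(W))
# bolts (white dots) in top: handled by hand: top view px
for p in((419.5,237.9),(400.5,255),(443.5,264),(424.2,281.6)):print('bolt',ray(t,p,30).round(1))
E
```

```text
pin hsv [  9 153 150] [  9 139 119]
pin [425 261   5   4  17] [426.88235294 262.58823529] [357 178   5   7  24] [358.54166667 180.66666667]
52 [ 517.51627568 -228.56072505   52.        ] [ 516.13477082 -230.45152156   52.        ]
56 [ 517.19606513 -227.80024557   56.        ] [ 516.10017606 -225.81157493   56.        ]
58 [ 517.03595986 -227.42000583   58.        ] [ 516.08287868 -223.49160162   58.        ]
60 [ 516.87585459 -227.03976609   60.        ] [ 516.0655813  -221.17162831   60.        ]
brass [237 250  20  17 246] [245.95934959 258.27642276] [array([513.69512908, 178.06088802,  66.        ])]
top pad (641.53955078125, 263.71826171875) 44.92304611206055
top pad (520.318359375, 190.53807067871094) 45.896297454833984
top bracket ((524.423583984375, -219.4300994873047), (100.26040649414062, 83.35026550292969), 43.441551208496094)
top mallet ((391.9000549316406, 362.27874755859375), (45.45663833618164, 184.56521606445312), 51.65435028076172)
top mallet ((440.2604064941406, 186.41439819335938), (38.27089309692383, 178.7531280517578), 83.19552612304688)
side pad (520.11572265625, 189.2936248779297) 46.16666793823242
side pad (639.1659545898438, 264.02825927734375) 47.21875
side pad (436.6494140625, 159.8480682373047) 96.38835906982422
side bracket ((523.4741821289062, -208.22586059570312), (116.43828582763672, 101.42138671875), 43.441036224365234)
side bracket ((694.0423583984375, -68.67384338378906), (29.282564163208008, 169.4210662841797), 61.12680435180664)
side mallet ((396.43341064453125, 374.4568176269531), (56.21650695800781, 183.29110717773438), 51.90331268310547)
side mallet ((444.19476318359375, 206.66058349609375), (65.98294830322266, 182.71435546875), 76.24302673339844)
side mallet ((522.4244384765625, 227.29171752929688), (67.87113189697266, 82.09916687011719), 64.51123046875)
bolt [ 576.  -215.3   30. ]
bolt [ 534.9 -171.8   30. ]
bolt [ 517.2 -271.    30. ]
bolt [ 475.5 -226.8   30. ]
```

```bash
cat > fit.py <<'E'
from h import *
import scipy.optimize as so
a=np.linspace(0,2*np.pi,40)
def cyl(r,z0,z1):return np.vstack([np.c_[r*np.cos(a),r*np.sin(a),0*a+z] for z in(z0,z1)])
def box(x0,x1,y,z0,z1):return np.array([[x,s,z] for x in(x0,x1) for s in(-y,y) for z in(z0,z1)],float)
MAL=[cyl(18,0,60),box(-165,0,11,25,47)]
BRK=[box(-38,62,40,0,30)]
def sil(d,parts,x,y,z,w,S=4):
    m=np.zeros((480*S,640*S),np.uint8);R=np.array([[np.cos(w),-np.sin(w),0],[np.sin(w),np.cos(w),0],[0,0,1]])
    for P in parts:
        u=np.array([proj(d,R@p+[x,y,z]) for p in P]);h=cv2.convexHull(((u+.5)*S).astype(np.int32));cv2.fillConvexPoly(m,h,1)
    return cv2.resize(m.astype(np.float32),(640,480),interpolation=cv2.INTER_AREA)
def fit(views,parts,z,x0):
    def f(v):
        c=0
        for d,M in views:
            s=sil(d,parts,v[0],v[1],z,v[2]);c+=np.abs(s-M).sum()/M.sum()
        return c
    r=so.minimize(f,x0,method='Nelder-Mead',options=dict(initial_simplex=np.array(x0)+np.array([[0,0,0],[6,0,0],[0,6,0],[0,0,.08]]),xatol=.1,fatol=1e-4));return r.x,r.fun
def pick(c,l,d,ref):
    L=[r for r in spotter.outline_of(c,l)];t=proj(d,ref)
    r=min(L,key=lambda r:np.hypot(*(np.array(r['position'])-t)));return r['pixels'].astype(np.float32)
E
python3 - <<'E'
from fit import *
t=shot('top');s=shot('side')
for nm,parts,z,x0,ref in(('mallet',MAL,6,(514,178,-.1),(450,185,50)),('bracket',BRK,0,(517,-228,.76),(526,-219,25))):
    V=[(d,pick(c,nm,d,ref)) for c,d in(('top',t),('side',s))]
    print(nm,fit(V,parts,z,x0),fit(V[:1],parts,z,x0),fit(V[1:],parts,z,x0))
st=robot.read_state();print(st['ee_rot'],st['tool_pos'])
from scipy.spatial.transform import Rotation as R
print(R.from_quat(st['ee_rot']).as_matrix().round(3))
E
```

```text
mallet (array([ 5.13492359e+02,  1.80163920e+02, -1.56522449e-01]), np.float64(0.19523218274116516)) (array([ 5.13773082e+02,  1.80201138e+02, -1.56719429e-01]), np.float64(0.07524210214614868)) (array([ 5.12576372e+02,  1.79425392e+02, -1.42678552e-01]), np.float64(0.11146368831396103))
bracket (array([ 516.66052705, -229.69259217,    0.73994442]), np.float64(0.107462078332901)) (array([ 517.69373225, -229.14714037,    0.7376458 ]), np.float64(0.03508906811475754)) (array([ 514.82665026, -231.2366015 ,    0.76270773]), np.float64(0.046719785779714584))
[9.77532428e-01 2.10785083e-01 1.18798470e-05 1.01935562e-05] [ 257.61033613 -569.45927706  231.30997546]
[[ 0.911  0.412  0.   ]
 [ 0.412 -0.911 -0.   ]
 [ 0.     0.    -1.   ]]
```

apply_moves(
  rows=[
    {"gripper": 1,"dx": 0.29,"dy": 0.993,"roll": -0.0146},
    {"gripper": 1,"dx": 0.29,"dy": 0.993,"roll": -0.0146},
    {"gripper": 1,"dx": 0.29,"dy": 0.993,"roll": -0.0146},
    {"gripper": 1,"dx": 0.29,"dy": 0.993,"roll": -0.0146},
    {"gripper": 1,"dx": 0.29,"dy": 0.993,"roll": -0.0146},
    {"gripper": 1,"dx": 0.29,"dy": 0.993,"roll": -0.0146},
    {"gripper": 1,"dx": 0.29,"dy": 0.993,"roll": -0.0146},
    {"gripper": 1,"dx": 0.29,"dy": 0.993,"roll": -0.0146},
    {"gripper": 1,"dx": 0.29,"dy": 0.993,"roll": -0.0146},
    {"gripper": 1,"dx": 0.29,"dy": 0.993,"roll": -0.0146},
    {"gripper": 1,"dx": 0.29,"dy": 0.993,"roll": -0.0146},
    {"gripper": 1,"dx": 0.29,"dy": 0.993,"roll": -0.0146},
    {"gripper": 1,"dx": 0.29,"dy": 0.993,"roll": -0.0146},
    {"gripper": 1,"dx": 0.29,"dy": 0.993,"roll": -0.0146},
    {"gripper": 1,"dx": 0.29,"dy": 0.993,"roll": -0.0146},
    {"gripper": 1,"dx": 0.29,"dy": 0.993,"roll": -0.0146},
    {"gripper": 1,"dx": 0.29,"dy": 0.993,"roll": -0.0146},
    {"gripper": 1,"dx": 0.29,"dy": 0.993,"roll": -0.0146},
    {"gripper": 1,"dx": 0.29,"dy": 0.993,"roll": -0.0146},
    {"gripper": 1},
  ],
  squeeze=100,
)

```text
invalid input at $.rows[0]: expected keys gripper, dx, dy, dz, roll
```

apply_moves(
  rows=[
    {"gripper": 1,"dx": 0.29,"dy": 0.993,"dz": 0,"roll": -0.0146},
    {"gripper": 1,"dx": 0.29,"dy": 0.993,"dz": 0,"roll": -0.0146},
    {"gripper": 1,"dx": 0.29,"dy": 0.993,"dz": 0,"roll": -0.0146},
    {"gripper": 1,"dx": 0.29,"dy": 0.993,"dz": 0,"roll": -0.0146},
    {"gripper": 1,"dx": 0.29,"dy": 0.993,"dz": 0,"roll": -0.0146},
    {"gripper": 1,"dx": 0.29,"dy": 0.993,"dz": 0,"roll": -0.0146},
    {"gripper": 1,"dx": 0.29,"dy": 0.993,"dz": 0,"roll": -0.0146},
    {"gripper": 1,"dx": 0.29,"dy": 0.993,"dz": 0,"roll": -0.0146},
    {"gripper": 1,"dx": 0.29,"dy": 0.993,"dz": 0,"roll": -0.0146},
    {"gripper": 1,"dx": 0.29,"dy": 0.993,"dz": 0,"roll": -0.0146},
    {"gripper": 1,"dx": 0.29,"dy": 0.993,"dz": 0,"roll": -0.0146},
    {"gripper": 1,"dx": 0.29,"dy": 0.993,"dz": 0,"roll": -0.0146},
    {"gripper": 1,"dx": 0.29,"dy": 0.993,"dz": 0,"roll": -0.0146},
    {"gripper": 1,"dx": 0.29,"dy": 0.993,"dz": 0,"roll": -0.0146},
    {"gripper": 1,"dx": 0.29,"dy": 0.993,"dz": 0,"roll": -0.0146},
    {"gripper": 1,"dx": 0.29,"dy": 0.993,"dz": 0,"roll": -0.0146},
    {"gripper": 1,"dx": 0.29,"dy": 0.993,"dz": 0,"roll": -0.0146},
    {"gripper": 1,"dx": 0.29,"dy": 0.993,"dz": 0,"roll": -0.0146},
    {"gripper": 1,"dx": 0.29,"dy": 0.993,"dz": 0,"roll": -0.0146},
    {"gripper": 1,"dx": 0,"dy": 0,"dz": 0,"roll": 0},
  ],
  squeeze=100,
)

```text
time_s: 3.9
tool_pos: [478.4, 187.4, 231.5]
ee_rot: [0.997, -0.076, 0.0, -0.0]
wrist_force: [-0.7, -1.1, 0.7]
grip_width: 0.998
grip_force: 0.0
```

apply_moves(
  rows=[
    {"gripper": 1,"dx": 0,"dy": -0.04,"dz": -0.8,"roll": 0},
    {"gripper": 1,"dx": 0,"dy": 0,"dz": -0.8,"roll": 0},
    {"gripper": 1,"dx": 0,"dy": 0,"dz": -0.8,"roll": 0},
    {"gripper": 1,"dx": 0,"dy": 0,"dz": -0.8,"roll": 0},
    {"gripper": 1,"dx": 0,"dy": 0,"dz": -0.8,"roll": 0},
    {"gripper": 1,"dx": 0,"dy": 0,"dz": -0.8,"roll": 0},
    {"gripper": 1,"dx": 0,"dy": 0,"dz": -0.44,"roll": 0},
    {"gripper": 1,"dx": 0,"dy": 0,"dz": 0,"roll": 0},
  ],
)

```text
time_s: 4.9
tool_pos: [476.8, 182.8, 20.6]
ee_rot: [0.997, -0.078, -0.001, 0.001]
wrist_force: [0.3, -1.0, 0.3]
grip_width: 1.001
grip_force: 0.0
```

apply_moves(
  rows=[
    {"gripper": 0.2,"dx": 0,"dy": 0,"dz": 0,"roll": 0},
    {"gripper": -0.2,"dx": 0,"dy": 0,"dz": 0,"roll": 0},
    {"gripper": -1,"dx": 0,"dy": 0,"dz": 0,"roll": 0},
    {"gripper": -1,"dx": 0,"dy": 0,"dz": 0,"roll": 0},
    {"gripper": -1,"dx": 0,"dy": 0,"dz": 0,"roll": 0},
    {"gripper": -1,"dx": 0,"dy": 0,"dz": 0,"roll": 0},
  ],
)

```text
time_s: 5.65
tool_pos: [478.6, 184.0, 22.7]
ee_rot: [0.997, -0.078, 0.0, -0.0]
wrist_force: [-2.6, 1.1, 5.6]
grip_width: 0.238
grip_force: 97.6
```

```bash
python3 - <<'E'
from fit import *
t=shot('top');s=shot('side')
st=robot.read_state();print(st['time_s'],st['tool_pos'],st['ee_rot'],st['grip_width'],st['grip_force'])
cv2.imwrite('pics/g.png',np.hstack([cv2.resize(t['image'][220:345,170:330],(400,312)),cv2.resize(s['image'][255:380,310:470],(400,312))]))
E
```

```text
5.75 [478.58177406 184.01095096  22.68425405] [ 9.96962348e-01 -7.78832045e-02  4.60667656e-04 -2.65773671e-04] 0.2407007211439128 97.60093688964844
```

View pics/g.png

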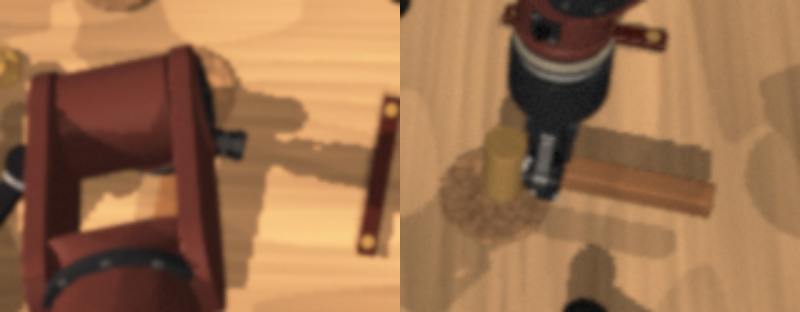

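The side crop shows the fingers closed across the handle just beside the brass head, at about side pixel (364,316), with the mallet still upright. Now I lift and carry it.

apply_moves(
  rows=[
    {"gripper": -1,"dx": 0,"dy": 0,"dz": 0.25,"roll": 0},
    {"gripper": -1,"dx": 0,"dy": 0,"dz": 0.5,"roll": 0},
    {"gripper": -1,"dx": 0,"dy": 0,"dz": 0.75,"roll": 0},
    {"gripper": -1,"dx": 0,"dy": 0,"dz": 0.75,"roll": 0},
    {"gripper": -1,"dx": 0,"dy": 0,"dz": 0.5,"roll": 0},
    {"gripper": -1,"dx": 0.0,"dy": -0.4,"dz": 0,"roll": 0},
    {"gripper": -1,"dx": 0.01,"dy": -0.8,"dz": 0,"roll": 0},
    {"gripper": -1,"dx": 0.01,"dy": -0.9,"dz": 0,"roll": 0},
    {"gripper": -1,"dx": 0.01,"dy": -0.9,"dz": 0,"roll": 0},
    {"gripper": -1,"dx": 0.01,"dy": -0.9,"dz": 0,"roll": 0},
    {"gripper": -1,"dx": 0.01,"dy": -0.9,"dz": 0,"roll": 0},
    {"gripper": -1,"dx": 0.01,"dy": -0.9,"dz": 0,"roll": 0},
    {"gripper": -1,"dx": 0.01,"dy": -0.9,"dz": 0,"roll": 0},
    {"gripper": -1,"dx": 0.01,"dy": -0.9,"dz": 0,"roll": 0},
    {"gripper": -1,"dx": 0,"dy": -0.9,"dz": 0,"roll": 0},
    {"gripper": -1,"dx": 0,"dy": -0.9,"dz": 0,"roll": 0},
    {"gripper": -1,"dx": 0,"dy": -0.7,"dz": 0,"roll": 0},
    {"gripper": -1,"dx": 0,"dy": -0.2,"dz": 0,"roll": 0},
    {"gripper": -1,"dx": 0,"dy": 0,"dz": 0,"roll": 0},
    {"gripper": -1,"dx": 0,"dy": 0,"dz": 0,"roll": 0},
  ],
)

```text
time_s: 8.25
tool_pos: [480.3, -223.2, 130.7]
ee_rot: [0.997, -0.078, -0.001, -0.001]
wrist_force: [-0.5, 0.2, -6.1]
grip_width: 0.245
grip_force: 98.6
```

```bash
python3 - <<'E'
from fit import *
t=shot('top');s=shot('side')
st=robot.read_state();print(st['time_s'],st['tool_pos'],st['ee_rot'],st['grip_width'],st['wrist_force'],st['torque'])
p=st['tool_pos'];h=[p[0]+35.3,p[1]-5,p[2]-16.7];print('head est',h)
V=[(s,pick('side','mallet',s,h))];w=-.156;print(V[0][1].sum())
for z in(h[2],):print(fit(V,MAL,z,(h[0],h[1],w)))
hd=sil(s,MAL[:1],*h,w);c=cv2.findContours((hd>.5).astype(np.uint8),0,1)[0]
im=s['image'].copy();u=proj(s,h).astype(int)
big=cv2.resize(im[u[1]-75:u[1]+45,u[0]-70:u[0]+90],(800,600))
for k in c:cv2.polylines(big,[((k-[u[0]-70,u[1]-75]+.5)*5).astype(np.int32)],True,(255,0,255),1)
cv2.imwrite('pics/d.png',big)
E
```

```text
8.35 [ 480.87119166 -223.26561978  131.28794503] [ 9.96998358e-01 -7.74206652e-02 -4.46871817e-04 -3.38158969e-04] 0.2437672950376648 [-0.27195101 -0.32274129 -5.70543806] [ 0.01478458  0.19281971 -0.04023182]
head est [np.float64(516.1711916599643), np.float64(-228.26561977505906), np.float64(114.58794502810137)]
929.0
(array([ 5.14346770e+02, -2.26144006e+02, -1.43416038e-01]), np.float64(0.37748923897743225))
```

View pics/d.png

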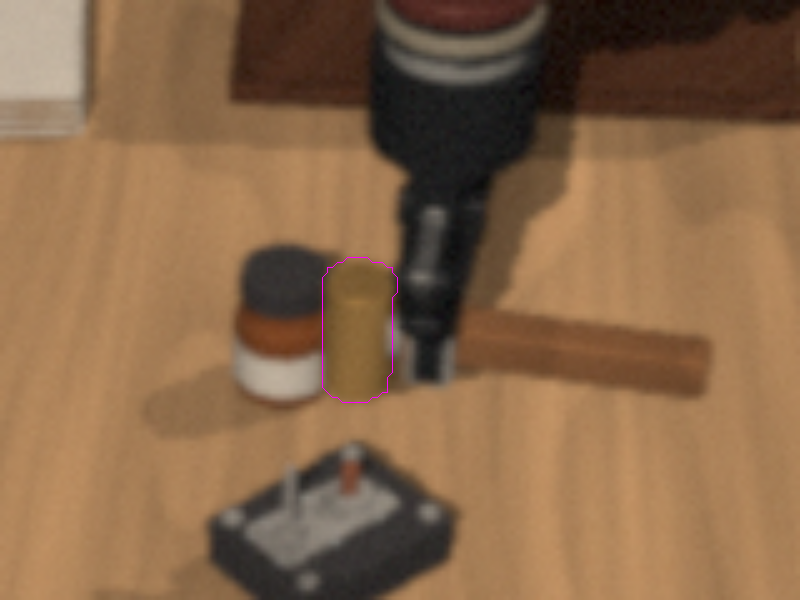

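The model outline fits the held head at about side pixel (357,330) in the crop. The pin at (350,475) is right below it, and the stem at (292,490) is well clear. I descend to just above the pin.

apply_moves(
  rows=[
    {"gripper": -1,"dx": 0.01,"dy": 0,"dz": -0.4,"roll": 0},
    {"gripper": -1,"dx": 0,"dy": 0,"dz": -0.5,"roll": 0},
    {"gripper": -1,"dx": 0,"dy": 0,"dz": -0.3,"roll": 0},
    {"gripper": -1,"dx": 0,"dy": 0,"dz": -0.05,"roll": 0},
    {"gripper": -1,"dx": 0,"dy": 0,"dz": 0,"roll": 0},
    {"gripper": -1,"dx": 0,"dy": 0,"dz": 0,"roll": 0},
  ],
)

```text
time_s: 9.15
tool_pos: [482.4, -224.9, 82.6]
ee_rot: [0.997, -0.078, 0.001, 0.0]
wrist_force: [0.3, 0.4, -4.4]
grip_width: 0.24
grip_force: 98.7
```

apply_moves(
  rows=[
    {"gripper": -1,"dx": 0,"dy": 0,"dz": -0.1,"roll": 0},
    {"gripper": -1,"dx": 0,"dy": 0,"dz": 0,"roll": 0},
  ],
)

```text
time_s: 9.4
tool_pos: [481.4, -224.3, 77.5]
ee_rot: [0.997, -0.078, -0.0, -0.0]
wrist_force: [0.7, 0.9, -5.6]
grip_width: 0.243
grip_force: 98.7
```

apply_moves(
  rows=[
    {"gripper": -1,"dx": 0,"dy": 0,"dz": -0.05,"roll": 0},
    {"gripper": -1,"dx": 0,"dy": 0,"dz": 0,"roll": 0},
  ],
)

```text
time_s: 9.65
tool_pos: [481.4, -224.3, 75.5]
ee_rot: [0.997, -0.078, -0.0, -0.0]
wrist_force: [0.0, 0.7, -6.6]
grip_width: 0.242
grip_force: 98.7
```

apply_moves(
  rows=[
    {"gripper": -1,"dx": 0,"dy": 0,"dz": -0.05,"roll": 0},
    {"gripper": -1,"dx": 0,"dy": 0,"dz": 0,"roll": 0},
  ],
)

```text
time_s: 9.9
tool_pos: [481.6, -224.4, 74.3]
ee_rot: [0.997, -0.078, -0.0, -0.0]
wrist_force: [-3.1, 2.1, 0.9]
grip_width: 0.241
grip_force: 99.5
```

apply_moves(
  rows=[
    {"gripper": -1,"dx": 0,"dy": 0,"dz": -0.05,"roll": 0},
    {"gripper": -1,"dx": 0,"dy": 0,"dz": 0,"roll": 0},
  ],
)

```text
time_s: 10.15
tool_pos: [481.6, -224.4, 71.9]
ee_rot: [0.997, -0.078, -0.0, 0.0]
wrist_force: [-3.6, 1.5, 2.2]
grip_width: 0.243
grip_force: 99.6
```

Contact came at about 59 mm, as expected. I sink it 2 mm more, then lift clear.

apply_moves(
  rows=[
    {"gripper": -1,"dx": 0,"dy": 0,"dz": -0.05,"roll": 0},
    {"gripper": -1,"dx": 0,"dy": 0,"dz": 0,"roll": 0},
  ],
)

```text
time_s: 10.4
tool_pos: [481.6, -224.4, 69.5]
ee_rot: [0.997, -0.078, 0.0, 0.0]
wrist_force: [-3.5, 1.2, 0.9]
grip_width: 0.244
grip_force: 99.5
```

apply_moves(
  rows=[
    {"gripper": -1,"dx": 0,"dy": 0,"dz": 0.4,"roll": 0},
    {"gripper": -1,"dx": 0,"dy": 0,"dz": 0.35,"roll": 0},
    {"gripper": -1,"dx": 0,"dy": 0,"dz": 0,"roll": 0},
    {"gripper": -1,"dx": 0,"dy": 0,"dz": 0,"roll": 0},
    {"gripper": -1,"dx": 0,"dy": 0,"dz": 0,"roll": 0},
  ],
)

```text
time_s: 11.02
tool_pos: [481.1, -224.0, 99.1]
ee_rot: [0.997, -0.078, -0.001, -0.0]
wrist_force: [0.7, 0.7, -5.5]
grip_width: 0.241
grip_force: 98.7
```

```bash
python3 - <<'E'
from fit import *
s=shot('side')
st=robot.read_state();print(st['time_s'],st['tool_pos'],st['wrist_force'])
h=cv2.cvtColor(s['image'],cv2.COLOR_BGR2HSV)[170:195,348:370];m=cv2.inRange(h,(0,90,40),(12,255,255))
print(m.sum(1)//255)
for z in(59,55,53,50,42):print(z,proj(s,(517,-228,z)))
cv2.imwrite('pics/e.png',cv2.resize(s['image'][110:215,300:440],(800,600)))
E
```

```text
11.075 [ 481.10612742 -224.041061     99.03124249] [ 0.27534639 -0.48559224 -5.24620781]
[0 0 0 0 0 0 0 0 0 3 5 4 4 3 2 0 0 0 0 0 0 0 0 0 0]
59 [358.26393611 179.16800109]
55 [358.20371628 180.38206049]
53 [358.17370942 180.98701238]
50 [358.12882731 181.89185626]
42 [358.00988806 184.28972581]
```

View pics/e.png

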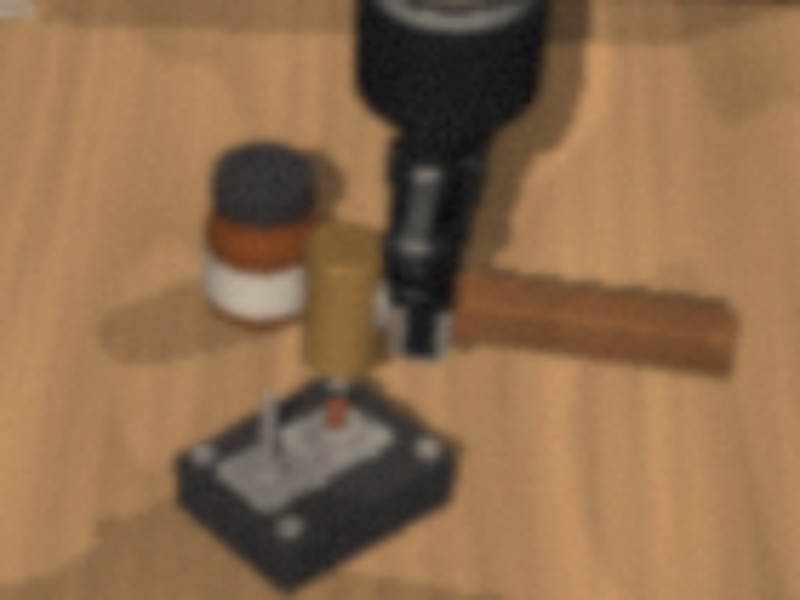

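The pin still stands proud at about (337,410) in the crop, roughly a third lower than before, and the mallet hangs level above it. Now the brisk blows.

apply_moves(
  rows=[
    {"gripper": -1,"dx": 0,"dy": 0,"dz": -0.45,"roll": 0},
    {"gripper": -1,"dx": 0,"dy": 0,"dz": -0.5,"roll": 0},
    {"gripper": -1,"dx": 0,"dy": 0,"dz": 0,"roll": 0},
  ],
)

```text
time_s: 11.45
tool_pos: [480.7, -223.9, 59.8]
ee_rot: [0.997, -0.078, -0.001, -0.001]
wrist_force: [0.3, 0.3, -4.7]
grip_width: 0.24
grip_force: 98.8
```

apply_moves(
  rows=[
    {"gripper": -1,"dx": 0,"dy": 0,"dz": 0.4,"roll": 0},
    {"gripper": -1,"dx": 0,"dy": 0,"dz": 0,"roll": 0},
    {"gripper": -1,"dx": 0,"dy": 0,"dz": -0.48,"roll": 0},
    {"gripper": -1,"dx": 0,"dy": 0,"dz": 0,"roll": 0},
    {"gripper": -1,"dx": 0,"dy": 0,"dz": 0,"roll": 0},
  ],
)

```text
time_s: 12.08
tool_pos: [481.4, -224.2, 58.9]
ee_rot: [0.997, -0.078, -0.0, -0.0]
wrist_force: [-0.7, 0.1, -3.8]
grip_width: 0.244
grip_force: 98.8
```

apply_moves(
  rows=[
    {"gripper": -1,"dx": 0,"dy": 0,"dz": -0.04,"roll": 0},
    {"gripper": -1,"dx": 0,"dy": 0,"dz": 0,"roll": 0},
  ],
)

```text
time_s: 12.32
tool_pos: [481.3, -224.3, 58.8]
ee_rot: [0.997, -0.078, -0.001, -0.0]
wrist_force: [-4.9, 2.1, 7.1]
grip_width: 0.24
grip_force: 100.6
```

apply_moves(
  rows=[
    {"gripper": -1,"dx": 0,"dy": 0,"dz": -0.025,"roll": 0},
    {"gripper": -1,"dx": 0,"dy": 0,"dz": 0,"roll": 0},
  ],
)

```text
time_s: 12.58
tool_pos: [481.3, -224.3, 58.7]
ee_rot: [0.997, -0.078, -0.001, -0.0]
wrist_force: [-7.7, 3.7, 11.4]
grip_width: 0.239
grip_force: 101.4
```

The tool stopped sinking while the force rose past what moves the pin, so the face sits on the boss. I lift and check.

apply_moves(
  rows=[
    {"gripper": -1,"dx": 0,"dy": 0,"dz": 0.3,"roll": 0},
    {"gripper": -1,"dx": 0,"dy": 0,"dz": 0.6,"roll": 0},
    {"gripper": -1,"dx": 0,"dy": 0,"dz": 0.6,"roll": 0},
    {"gripper": -1,"dx": 0,"dy": 0,"dz": 0.4,"roll": 0},
    {"gripper": -1,"dx": 0,"dy": 0,"dz": 0,"roll": 0},
  ],
)

```text
time_s: 13.2
tool_pos: [482.8, -225.1, 133.5]
ee_rot: [0.997, -0.078, 0.002, 0.001]
wrist_force: [-0.4, -0.4, -5.8]
grip_width: 0.242
grip_force: 98.7
```

```bash
python3 - <<'E'
from fit import *
s=shot('side')
st=robot.read_state();print(st['time_s'],st['tool_pos'],st['wrist_force'])
cv2.imwrite('pics/f.png',cv2.resize(s['image'][90:210,300:460],(800,600)))
E
```

```text
13.25 [ 481.8218832  -224.4950327   132.20747113] [-0.77300787 -0.04104561 -6.65667251]
```

View pics/f.png

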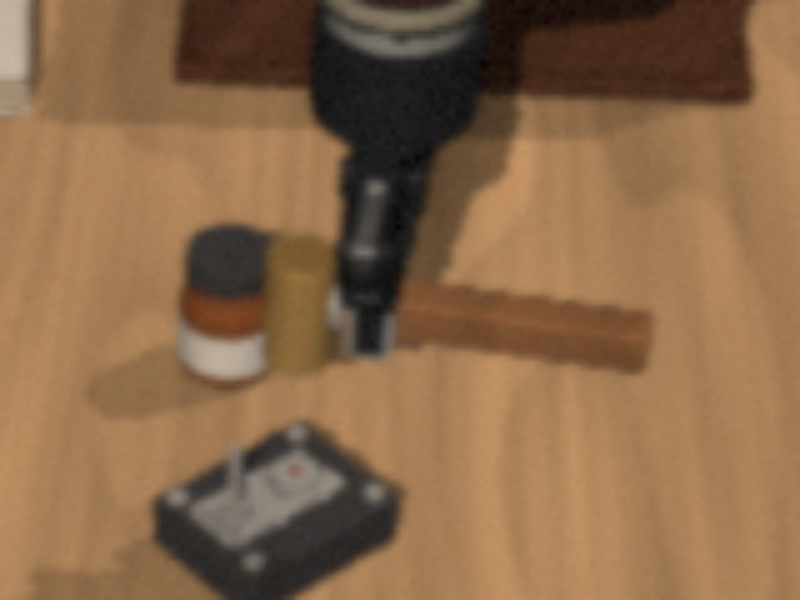

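The pin now shows only as a flush red dot at (295,468). I carry the mallet back.

apply_moves(
  rows=[
    {"gripper": -1,"dx": 0,"dy": 0.4,"dz": 0,"roll": 0},
    {"gripper": -1,"dx": 0,"dy": 0.8,"dz": 0,"roll": 0},
    {"gripper": -1,"dx": 0,"dy": 0.9,"dz": 0,"roll": 0},
    {"gripper": -1,"dx": 0,"dy": 0.9,"dz": 0,"roll": 0},
    {"gripper": -1,"dx": 0,"dy": 0.9,"dz": 0,"roll": 0},
    {"gripper": -1,"dx": 0,"dy": 0.9,"dz": 0,"roll": 0},
    {"gripper": -1,"dx": 0,"dy": 0.9,"dz": 0,"roll": 0},
    {"gripper": -1,"dx": 0,"dy": 0.9,"dz": 0,"roll": 0},
    {"gripper": -1,"dx": 0,"dy": 0.9,"dz": 0,"roll": 0},
    {"gripper": -1,"dx": 0,"dy": 0.9,"dz": 0,"roll": 0},
    {"gripper": -1,"dx": 0,"dy": 0.9,"dz": 0,"roll": 0},
    {"gripper": -1,"dx": 0,"dy": 0.7,"dz": 0,"roll": 0},
    {"gripper": -1,"dx": 0,"dy": 0.3,"dz": 0,"roll": 0},
    {"gripper": -1,"dx": 0,"dy": 0,"dz": -0.6,"roll": 0},
    {"gripper": -1,"dx": 0,"dy": 0,"dz": -0.8,"roll": 0},
    {"gripper": -1,"dx": 0,"dy": 0,"dz": -0.8,"roll": 0},
    {"gripper": -1,"dx": 0,"dy": 0,"dz": -0.3,"roll": 0},
    {"gripper": -1,"dx": 0,"dy": 0,"dz": -0.1,"roll": 0},
    {"gripper": -1,"dx": 0,"dy": 0,"dz": 0,"roll": 0},
    {"gripper": -1,"dx": 0,"dy": 0,"dz": 0,"roll": 0},
  ],
)

```text
time_s: 15.75
tool_pos: [483.0, 188.0, 29.3]
ee_rot: [0.997, -0.078, 0.001, -0.0]
wrist_force: [-0.3, 0.5, -5.1]
grip_width: 0.24
grip_force: 98.6
```

Commanded z is now 27.9 and contact should come near 22. I lower the mallet in small steps.

apply_moves(
  rows=[
    {"gripper": -1,"dx": 0,"dy": 0,"dz": -0.1,"roll": 0},
    {"gripper": -1,"dx": 0,"dy": 0,"dz": 0,"roll": 0},
    {"gripper": -1,"dx": 0,"dy": 0,"dz": 0,"roll": 0},
  ],
)

```text
time_s: 16.12
tool_pos: [481.5, 187.6, 23.9]
ee_rot: [0.997, -0.078, -0.0, 0.0]
wrist_force: [0.1, -0.2, -5.8]
grip_width: 0.241
grip_force: 98.7
```

apply_moves(
  rows=[
    {"gripper": -1,"dx": 0,"dy": 0,"dz": -0.04,"roll": 0},
    {"gripper": -1,"dx": 0,"dy": 0,"dz": 0,"roll": 0},
    {"gripper": -1,"dx": 0,"dy": 0,"dz": 0,"roll": 0},
  ],
)

```text
time_s: 16.5
tool_pos: [481.9, 187.7, 22.8]
ee_rot: [0.997, -0.078, 0.0, -0.0]
wrist_force: [-2.3, 0.5, -0.0]
grip_width: 0.24
grip_force: 99.6
```

Weight is now on the pad. I push down slightly, then open slowly and lift.

apply_moves(
  rows=[
    {"gripper": -1,"dx": 0,"dy": 0,"dz": -0.01,"roll": 0},
    {"gripper": -0.4,"dx": 0,"dy": 0,"dz": 0,"roll": 0},
    {"gripper": -0.2,"dx": 0,"dy": 0,"dz": 0,"roll": 0},
    {"gripper": 0.2,"dx": 0,"dy": 0,"dz": 0,"roll": 0},
    {"gripper": 0.6,"dx": 0,"dy": 0,"dz": 0,"roll": 0},
    {"gripper": 1,"dx": 0,"dy": 0,"dz": 0,"roll": 0},
    {"gripper": 1,"dx": 0,"dy": 0,"dz": 0,"roll": 0},
    {"gripper": 1,"dx": 0,"dy": 0,"dz": 0,"roll": 0},
    {"gripper": 1,"dx": 0,"dy": 0,"dz": 0.3,"roll": 0},
    {"gripper": 1,"dx": 0,"dy": 0,"dz": 0.7,"roll": 0},
    {"gripper": 1,"dx": 0,"dy": 0,"dz": 0.9,"roll": 0},
    {"gripper": 1,"dx": 0,"dy": 0,"dz": 0.9,"roll": 0},
    {"gripper": 1,"dx": 0,"dy": 0,"dz": 0.9,"roll": 0},
    {"gripper": 1,"dx": 0,"dy": 0,"dz": 0.5,"roll": 0},
    {"gripper": 1,"dx": 0,"dy": 0,"dz": 0,"roll": 0},
    {"gripper": 1,"dx": 0,"dy": 0,"dz": 0,"roll": 0},
  ],
)

```text
time_s: 18.5
tool_pos: [480.9, 187.5, 189.2]
ee_rot: [0.997, -0.078, -0.001, 0.0]
wrist_force: [-0.3, -0.0, -0.8]
grip_width: 1.001
grip_force: 0.0
```

```bash
python3 - <<'E'
from fit import *
t=shot('top');s=shot('side')
st=robot.read_state();print(st['time_s'],st['tool_pos'],st['grip_width'])
V=[(s,pick('side','mallet',s,(460,195,50)))];print(fit(V,MAL,6,(517,184,-.156)))
cv2.imwrite('pics/i.png',cv2.resize(s['image'][165:465,220:520],(600,600)))
E
```

```text
18.6 [480.4707241  187.37298095 188.3497521 ] 0.9990045209409898
(array([ 5.15275011e+02,  1.83837153e+02, -1.44868870e-01]), np.float64(0.1186729371547699))
```

View pics/i.png

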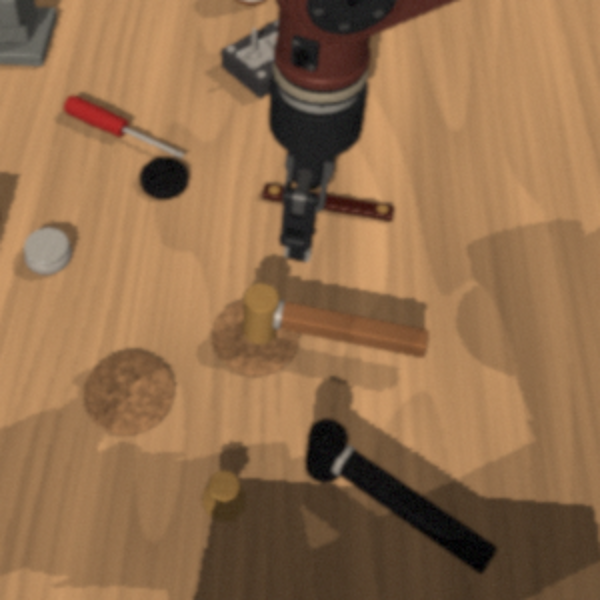

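The mallet stands upright and released, with its head at (260,315) on the right-hand cork pad centred near (255,337). The fitted head is about 8 mm from the pad's centre, and the bystanders look undisturbed.

```bash
python3 -c "
from station import order
print(order.close_job())"
```

```text
the job is handed in; nothing more can be done
None
```

I started the pin with a light press rather than a true tap, then drove it flush, put the mallet back upright on its cork pad about 8 mm off centre, and handed the job in at about 19 s; no verdict was returned.

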